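Inspect the parts dish under the bench magnifier

ROBOT

A 6-joint arm with a two-finger parallel gripper is mounted at the origin on the work surface. World frame = base frame: x ahead of the robot, y to its left, z up, the work surface at z = 0. Lengths are in m, angles in rad, forces in N, time in s.
With the tool pointing down it reaches from about 0.3 to 0.775 m from the base axis. Payload 14.6 kg.
Tool frame: the origin (TCP) lies midway between the tips of the shut fingers; the grasp point (between the pads) lies 19 mm behind it (ctrl.pinch_z is the z of the grasp point in the tool frame, in m); z points along the fingers, y is the line along which they close (so a half turn about z gives the same grasp; the last joint's range is limited). The gripper opens to 94 mm and grips with 3 to 60 N. Pads are 16 mm wide; open, the fingers measure 119 mm over their backs; the gripper's body (75 mm by 177 mm) begins 78 mm behind the grasp point.
Start: joints at [1.236, 0.3, 1.521, -0, 1.321, -0.067], TCP at [0.146, 0.53, 0.205] pointing down, gripper open.
Joint ranges: [-3.03, 3.03], [-0.79, 2.21], [0.23, 2.52], [-1.04, 4.18], [0, 3.07], [-2.55, 2.55]. Speed limits (rad/s): [2.22, 2.22, 2.57, 3.14, 3.14, 3.14].

INTERFACE

Orientations are given as [roll, pitch, yaw] about the fixed x, y, z axes, in that order (R = Rz(yaw) Ry(pitch) Rx(roll)).
In Python, from station import ctrl, camera, ticket gives the robot as it stands. The module is installed in compiled form; this text tells all that it offers.
- The arm moves only by the shell command python3 -m inch 'ROWS' [FORCE]. ROWS is text: rows parted by semicolons, each of 7 numbers parted by spaces: the opening, from -1 (shut) to 1 (fully open), then the shift along the tool's x, y, z in units of 0.03 m (1.0 is 0.03 m), then the turn, a rotation vector about the tool's x, y, z in units of 10 degrees (1.0 is 10 degrees). In form: grip dx dy dz rx ry rz; .... A call has 1 to 10 rows; each row shifts and turns the commanded pose from where the row before left it, along the tool's axes as they then stand; what a row does not reach is not made up. A row lasts 1/8 s, in which the tool goes at most 62.5 mm and 10.7 degrees, less where a joint would pass 70% of its speed; a pose out of reach is approached as far as the arm can. A call with a number of a shift or a turn outside -1 to 1 is refused whole. A call with a gripper value outside its range is refused whole. The fingers move at their own pace and stop on an object; FORCE is the grip in N (left out, the last holds). Time passes only in rows, so rows that do not move let the fingers close. It gives the time, the measured TCP pose, the force, the opening and the grip force at its end, in the units of the state.
- ctrl.get_obs(): the state, without advancing time (a new reading comes with each control period).
- camera(name): name is "scene" or "top" or "wrist"; returns a dict with "img" (420x560x3 uint8, blue, green, red), "range_z" (420x560 float32, m along the optical axis (not along the pixel's ray), 0 where there is no reading), "intrinsics" (3x3 intrinsics, pixels), "view" (4x4, takes a point from world to camera coordinates). Camera axes: x right, y down, z forward; pixel columns grow to the right and rows downward; lengths in m; the calibration is good to about 2 mm. A picture is of the moment at which its call begins.
- ticket.hand_in(): hands the job in; it is judged then, once.
The state is a dict: "time_s": time; "qpos": joint angles; "joint_vel": joint speeds; "tau": joint torques, N m; "ee_pos": TCP position; "eef_rot": TCP orientation; "force": force on the tool from outside, world axes, zero at the start; "moment": the same for the moment, N m; "grip_width": finger opening in m; "grip_force": force on a finger pad.
Only numpy, scipy, OpenCV 4.12 (cv2) and the standard library are available. Lean on these libraries where they do the work, as an engineer would, in place of code of your own. Each camera call takes 0.05 s, during which the arm holds its last target. There are 200 camera calls.

TASK

Pick up the flat parts dish with the orange ring on its lid and lift it, level, under the bench magnifier, so that the ringed window is centred under the lens and gently pushes the spring-loaded focusing sleeve up about half of its 14 mm travel (never all the way home); hold it still there for two full seconds. Then bring it down and set it gently, without dropping it, lengthwise on the green mat, lying wholly on it, and let go. Keep the dish upright all the time and leave the blue dish, jar, tub and red can where they are.

Things in the scene. Friction and masses are not known exactly. Their poses are not given: they have to be found in the camera images.
- dish: The dish to inspect: closed flat parts dish, white with grey lid, 180 long (its x) x 56 wide (its y) x 24 mm high, flat sides and lid, 150 to 310 g. Orange ring on the lid near its +x end, orange band round its -x end. Origin: centre of the underside; z up. It lies flat on the bench, its +x (ringed) end pointing away from the robot.
- dish_grip (a point): Where to grip the dish: 55 mm from its centre towards the banded end, mid-height (12 mm above the underside). From here, across the 56 mm width, the gripper stays clear of the magnifier head; from the middle it does not. Fingers well down beside the dish and a firm grip (60 N or more): a weak or shallow one lets the far end droop.
- dish_window (a point): Centre of the orange ring (53 mm across, flush) on top of the dish lid: 55 mm from the dish centre along its +x, 24 mm above its underside.
- stand: Bench magnifier on a grey base plate 200 x 100 x 12 mm. Origin: on the bench exactly under the lens axis, z up; an orange cross on the plate marks it. The plate reaches from 30 mm before it (-x, robot's side) to 170 mm behind it (+x). The head is clamped at a different height each time: the sleeve's lower rim at rest is 165 to 205 mm above the bench, not reported: find it by touch from below.
- stand_column (a point): Foot of the steel column (20 mm diameter, top 337 mm above the bench), 115 mm behind the lens axis, 12 mm above the bench. An arm from it carries the magnifier head over the cross: a black lens ring of 72 mm diameter, from 32 to 58 mm above the sleeve's lower rim, the clear sleeve hanging out beneath it.
- sleeve (a joint): How far the focusing sleeve is pushed up into the lens ring: 0 at rest (down), 0.014 m fully home. Clear tube, 50 mm outer diameter, flat orange lower rim 51 mm across, sliding vertically on the lens axis. Spring loaded: starts to move at about 1.5 N, takes 0.35 N more per mm, about 4 N at half travel; springs back down when freed.
- mat: Green mat fixed flat on the bench, 250 long (its x) x 150 wide (its y) x 3 mm thick. Origin: centre of its underside; z up.
- blue_dish: Bystander: a dish of the same form and size, with blue ring and band. Origin: centre of its underside.
- jar: Bystander: closed jar with yellow cap, 56 mm diameter, 70 mm high, standing. Origin: centre of its underside.
- tub: Bystander: open yellow plastic tub, 90 x 110 x 60 mm. Origin: centre of its underside.
- can: Bystander: closed can with a red label, 50 mm diameter, 85 mm high, standing. Origin: centre of its underside.
Not all that is in view belongs to the job. Leave any yellow look-alike of the dish alone.

How it is judged:
On the way:
1. the dish is held level under the magnifier, window centred under the lens, the sleeve pushed up about halfway, still (horizontal distance between dish_window and stand below 0.012 m and height (world z) of dish_window above 0.155 m and value of joint sleeve between 0.0035 and 0.0105 m and angle between dish's own z axis and vertical below 0.1 rad and linear speed of dish below 0.02 m/s), for 1.5 s.
At the end, for the whole second after the job is handed in: The dish lies flat and upright, released and at rest on the green mat (within 36 mm along and 46 mm across of its centre, lengthwise within 0.4 rad, either way round); the sleeve has sprung back down (x of dish in the frame of mat between -0.036 and 0.036 m and y of dish in the frame of mat between -0.046 and 0.046 m and z of dish in the frame of mat below 0.006 m and angle between the x axis of dish and the x axis of mat, either way round below 0.4 rad and angle between dish's own z axis and vertical below 0.05 rad and linear speed of dish below 0.01 m/s and value of joint sleeve below 0.0015 m); the robot touches nothing.
It fails at once if the sleeve is pushed fully home (more than 13 mm) (value of joint sleeve above 0.013 m).
It fails at once if the dish is tipped more than 0.35 rad (angle between dish's own z axis and vertical above 0.35 rad).
It fails at once if the dish is dropped or thrown: out of the fingers and faster than 0.35 m/s (contact force between the fingers and dish below 0.1 N and linear speed of dish above 0.35 m/s).
It fails at once if a bystander is moved more than 25 mm (distance of any of blue_dish, jar, tub, can from where it was at the start of the episode above 0.025 m).
It also fails if it takes over 62 s, if anything falls off the work surface, if the arm or the gripper's body presses on something with over 40 N, if the wrist force passes 120 N, or if a joint passes its speed limit or range.

## Working session

There is one attempt and no reset: what is moved stays moved. The work goes in short steps, Python scripts to look and compute and a shell command to move; the robot and the scene stay as the last step left them, time stands still between calls to the robot, and variables do not carry over. Pictures are saved under pics/ and viewed, at most 10 in all, crops included, and the job is handed in when it is done.

```bash
mkdir -p pics
cat > h.py <<'E'
import numpy as np, cv2
from station import ctrl, camera, ticket
def cloud(c):
    K=np.array(c["intrinsics"]);V=np.array(c["view"]);d=c["range_z"]
    v,u=np.mgrid[:d.shape[0],:d.shape[1]]
    P=np.stack([(u-K[0,2])/K[0,0]*d,(v-K[1,2])/K[1,1]*d,d],-1)
    W=(P-V[:3,3])@V[:3,:3]
    W[d==0]=np.nan
    return W
def plane(c,u,v,z):
    K=np.array(c["intrinsics"]);V=np.array(c["view"])
    R=V[:3,:3].T;o=-R@V[:3,3]
    r=R@np.linalg.solve(K,[u,v,1.]);return o+r*(z-o[2])/r[2]
def blobs(c,lo,hi,amin=30):
    h=cv2.cvtColor(c["img"],cv2.COLOR_BGR2HSV);m=cv2.inRange(h,lo,hi)
    W=cloud(c);n,l,s,ce=cv2.connectedComponentsWithStats(m)
    for i in range(1,n):
        if s[i,4]>=amin:
            p=W[l==i]; med=np.nanmedian(p,0); print(s[i].tolist(),ce[i].round(1),"med",med.round(4),"min",np.nanpercentile(p,2,axis=0).round(3),"max",np.nanpercentile(p,98,axis=0).round(3))
E
python3 - <<'E'
from h import *
for n in ("top","scene"):
    c=camera(n);cv2.imwrite(f"pics/{n}0.png",c["img"]);V=np.array(c["view"]);print(n,(-V[:3,:3].T@V[:3,3]).round(3))
    for nm,lo,hi in (("orange",(5,120,100),(20,255,255)),("green",(40,60,40),(85,255,255)),("blue",(95,100,60),(130,255,255)),("yellow",(21,100,100),(35,255,255))):
        print(nm);blobs(c,lo,hi)
o=ctrl.get_obs();print(o,ctrl.pinch_z)
E
```

```text
top [ 0.446 -0.017  1.295]
orange
[0, 35, 560, 385, 172497] [283.4 241.3] med [ 0.442  -0.0142  0.0006] min [-0.012 -0.759 -0.005] max [0.937 0.761 0.006]
green
[356, 179, 58, 90, 4688] [384.5 223.5] med [ 0.4964 -0.3029  0.0033] min [ 0.379 -0.375 -0.002] max [ 0.616 -0.231  0.009]
blue
[161, 243, 21, 8, 100] [170.6 246.5] med [0.4481 0.2959 0.025 ] min [0.438 0.268 0.02 ] max [0.457 0.321 0.03 ]
yellow
[154, 123, 45, 37, 1511] [176.4 140.7] med [0.7461 0.2785 0.008 ] min [ 0.693  0.216 -0.001] max [0.783 0.325 0.063]
[222, 135, 18, 18, 261] [230.4 143.7] med [0.7206 0.1198 0.0701] min [0.698 0.096 0.   ] max [0.745 0.148 0.075]
[173, 269, 32, 62, 1022] [190.  304.8] med [0.2812 0.2411 0.0244] min [0.222 0.21  0.   ] max [0.379 0.284 0.03 ]
scene [1.131 0.221 1.157]
orange
[241, 0, 124, 38, 2482] [313.5  14.1] med [-0.5187 -0.2747 -0.0077] min [-0.621 -0.533 -0.121] max [-0.493 -0.098  0.006]
[394, 0, 127, 77, 4519] [454.3  42.1] med [-0.5238  0.2873 -0.003 ] min [-0.735  0.12  -0.12 ] max [-0.495  0.492  0.006]
[0, 11, 560, 409, 151767] [306.5 233.7] med [ 4.963e-01  7.510e-02 -1.0
[... 1977 characters left out ...]
{'time_s': 0.1, 'qpos': array([ 1.23637480e+00,  3.00404714e-01,  1.52151066e+00, -3.38152640e-05,
        1.32069700e+00, -6.66227213e-02]), 'joint_vel': array([-2.00761538e-03, -1.57479902e-03, -2.68984816e-03,  8.98088696e-04,
        9.01615371e-04, -8.46312020e-05]), 'tau': array([ 1.27501189e-03, -5.32636642e+01, -3.53288519e+01,  7.09975557e-02,
        2.35109363e-02, -8.42828194e-05]), 'ee_pos': array([0.14548219, 0.53016932, 0.20495254]), 'eef_rot': array([-3.14057302e+00, -3.52039230e-05,  2.87380222e+00]), 'force': array([-0.88174573,  0.40716485,  0.6779922 ]), 'moment': array([-0.03292053,  0.02571494,  0.00701975]), 'grip_force': 0.0, 'grip_width': 0.09393140692136157} -0.0188
```

View pics/top0.png

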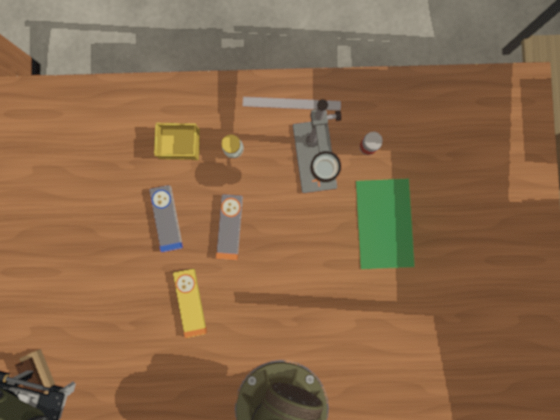

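View pics/scene0.png

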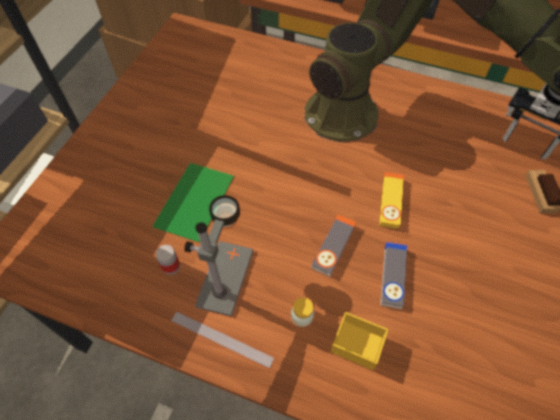

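The top view shows the orange dish at about (230,227), with its ring at (231,207) and band at (228,256). The lens head is at (325,166), the mat at (384,224), and the yellow look-alike at (189,303). The scene view shows the stand's cross at (233,253).

Run:
```python
from h import *
def rect(W,box,zlo,zhi,name):
    m=(W[...,0]>box[0])&(W[...,0]<box[1])&(W[...,1]>box[2])&(W[...,1]<box[3])&(W[...,2]>zlo)&(W[...,2]<zhi)
    m=cv2.morphologyEx(m.astype(np.uint8),cv2.MORPH_OPEN,np.ones((3,3)))>0
    p=W[m]; r=cv2.minAreaRect(p[:,:2].astype(np.float32)); 
    e=np.linalg.eigh(np.cov(p[:,:2].T))[1][:,1]
    print(name,len(p),"rect",np.round(r[0],4),np.round(r[1],3),round(r[2],1),"axis deg",np.degrees(np.arctan(e[1]/e[0])).round(2),"z",np.median(p[:,2]).round(4),"mean",p.mean(0).round(4))
for n in ("top","scene"):
    c=camera(n);W=cloud(c);print(n)
    rect(W,(.38,.63,.05,.2),.016,.032,"dish")
    rect(W,(.5,.85,-.25,0),.007,.018,"plate")
    rect(W,(.5,.85,-.25,0),.15,.4,"head")
    h=cv2.cvtColor(c["img"],cv2.COLOR_BGR2HSV)
    # orange features: compare to wood by saturation/value
    I=c["img"]
    for nm,zr,box in(("dishorange",(.012,.032),(.38,.63,.05,.2)),("cross",(.005,.02),(.5,.75,-.2,-.05)),("rim",(.12,.3),(.5,.75,-.2,-.05))):
        m=(W[...,0]>box[0])&(W[...,0]<box[1])&(W[...,1]>box[2])&(W[...,1]<box[3])&(W[...,2]>zr[0])&(W[...,2]<zr[1])
        m&=(h[...,1]>110)&(h[...,0]<22)&(h[...,2]>120)
        N,l,s,ce=cv2.connectedComponentsWithStats(m.astype(np.uint8))
        for i in range(1,N):
            if s[i,4]>7: print(nm,s[i].tolist(),ce[i].round(1),W[l==i].mean(0).round(4), plane(c,*ce[i],{'d':.024,'c':.012,'r':.2}[nm[0]]).round(4))
    m=cv2.inRange(h,(40,60,30),(85,255,255));m&=((W[...,2]<.012)&(W[...,0]>.3)).astype(np.uint8)*255
    r=cv2.minAreaRect(W[m>0][:,:2].astype(np.float32));print("mat",r)
    S=I[140:290,170:270] if n=="scene" else I[120:270,210:420]
    cv2.imwrite(f"pics/{n}1.png",cv2.resize(S,None,fx=3.8,fy=3.8,interpolation=cv2.INTER_CUBIC))
```

```text
top
dish 1307 rect [0.4973 0.1318] [0.057 0.18 ] 84.1 axis deg -5.72 z 0.025 mean [0.4962 0.1314 0.0249]
plate 1200 rect [ 0.6925 -0.112 ] [0.2 0.1] 6.2 axis deg 9.43 z 0.0123 mean [ 0.6845 -0.0961  0.0124]
head 1495 rect [ 0.6706 -0.1218] [0.071 0.166] 88.7 axis deg 3.21 z 0.2442 mean [ 0.669  -0.1165  0.2537]
dishorange [226, 198, 14, 7, 16] [233.2 199.8] [0.5724 0.119  0.0254] [0.5725 0.1192 0.024 ]
dishorange [221, 202, 19, 15, 40] [227.8 211.2] [0.5412 0.1347 0.0244] [0.5412 0.1347 0.024 ]
dishorange [217, 252, 21, 9, 137] [227.  256.2] [0.4167 0.1392 0.0248] [0.4166 0.1393 0.024 ]
rim [341, 163, 1, 8, 8] [341.  166.5] [ 0.621  -0.1544  0.2457] [ 0.6287 -0.1605  0.2   ]
mat ((0.4979662001132965, -0.30392202734947205), (0.24931247532367706, 0.15140394866466522), 1.0476995706558228)
scene
dish 1149 rect [0.4992 0.1304] [0.056 0.181] 84.3 axis deg -5.35 z 0.0238 mean [0.5039 0.1307 0.0239]
plate 2054 rect [ 0.6946 -0.1126] [0.201 0.101] 6.4 axis deg 6.19 z 0.0117 mean [ 0.6984 -0.1079  0.0117]
head 1742 rect [ 0.6749 -0.1224] [0.072 0.17 ] 88.3 axis deg 4.05 z 0.243 mean [ 0.6863 -0.1134  0.2493]
dishorange [334, 214, 22, 14, 115] [344.9 220.2] [0.4196 0.1389 0.0242] [0.4194 0.139  0.024 ]
dishorange [313, 249, 24, 19, 131] [325.6 258.4] [0.5544 0.1256 0.0242] [0.5545 0.1256 0.024 ]
cross [227, 248, 12, 11, 56] [232.7 253.3] [ 0.6258 -0.1192  0.012 ] [ 0.6258 -0.1192  0.012 ]
rim [223, 222, 13, 7, 29] [228.5 226.1] [ 0.6421 -0.1052  0.1927] [ 0.6458 -0.1028  0.2   ]
mat ((0.49858540296554565, -0.30412089824676514), (0.25302642583847046, 0.15126393735408783), 1.1794806718826294)
```

View pics/top1.png

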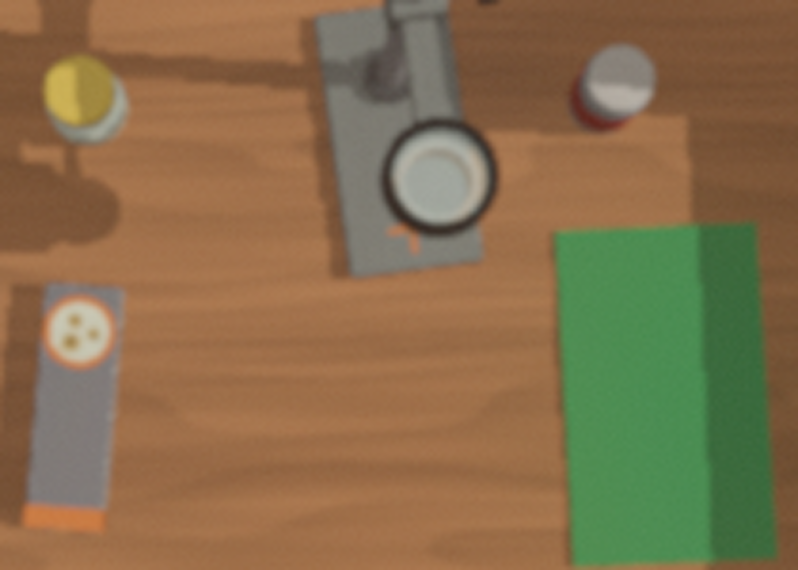

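The crop confirms it: grey plate with the cross at crop (405,238), head to its upper right, dish at left and mat at right. My estimates are:

| Item | Position | Yaw |
|---|---|---|
| Dish centre | (0.498, 0.131) | -5.6° |
| Lens axis | (0.625, -0.1195) | – |
| Mat | (0.498, -0.304) | – |
| Sleeve rim | about 0.186 high (roughly) | – |

```bash
cat >> h.py <<'E'
from scipy.spatial.transform import Rotation as Ro
def to(p,yawdeg=None):
    """TCP target -> shift along the tool axes (units), after the turn to yaw (tool down)"""
    o=ctrl.get_obs();R=Ro.from_euler('xyz',o["eef_rot"]);G=Ro.from_euler('xyz',[np.pi,0,np.radians(yawdeg)]) if yawdeg is not None else R
    print("t",o["time_s"],"at",o["ee_pos"].round(4),"rot",o["eef_rot"].round(4),"turn",np.degrees((R.inv()*G).as_rotvec()).round(2)/10,"shift units (after turn)",(G.inv().apply(np.array(p)-o["ee_pos"])/.03).round(3),"F",o["force"].round(2),"M",o["moment"].round(3),"w",o["grip_width"].round(4),"gf",np.round(o["grip_force"],1))
E
python3 -c "
from h import *
to([.4433,.1364,.10],174.4)"
```

```text
Traceback (most recent call last):
  File "h.py", line 24, in to
    print("t",o["time_s"],"at",o["ee_pos"].round(4),"rot",o["eef_rot"].round(4),"turn",np.degrees((R.inv()*G).as_rotvec()).round(2)/10,"shift units (after turn)",(G.inv().apply(np.array(p)-o["ee_pos"])/.03).round(3),"F",o["force"].round(2),"M",o["moment"].round(3),"w",o["grip_width"].round(4),"gf",np.round(o["grip_force"],1))
                                                                                                                                                                                                                                                                             ^^^^^^^^^^^^^^^^^^^^^
AttributeError: 'float' object has no attribute 'round'
```

```bash
sed -i 's/o\["grip_width"\].round(4)/np.round(o["grip_width"],4)/' h.py
python3 -c "
from h import *
to([.4433,.1364,.10],174.4)"
```

```text
t 0.2 at [0.1455 0.5303 0.2051] rot [-3.1409e+00 -1.0000e-04  2.8738e+00] turn [-0.004 -0.001 -0.974] shift units (after turn) [-11.161 -12.097   3.504] F [-0.05 -0.5   0.15] M [ 0.026  0.018 -0.033] w 0.0942 gf 0.0
```

```bash
python3 -m inch '1 0 0 0 0 0 -0.97; 1 -0.93 -1 0 0 0 0; 1 -0.93 -1 0 0 0 0; 1 -0.93 -1 0 0 0 0; 1 -0.93 -1 0 0 0 0; 1 -0.93 -1 0 0 0 0; 1 -0.93 -1 0 0 0 0; 1 -0.93 -1 0 0 0 0; 1 -0.93 -1 0 0 0 0; 1 -0.93 -1 0 0 0 0' 60 && python3 -m inch '1 -0.93 -1 0.5 0 0 0; 1 -0.93 -1 1 0 0 0; 1 -0.93 -1 1 0 0 0; 1 0 0 1 0 0 0; 1 0 0 0 0 0 0; 1 0 0 0 0 0 0'
python3 - <<'E'
from h import *
to([.4433,.1364,.003],174.4)
c=camera("wrist");cv2.imwrite("pics/w1.png",c["img"])
E
```

```text
time_s: 1.45
ee_pos: [0.3695, 0.2358, 0.2055]
eef_rot: [3.142, 0.0, 3.043]
force: [-0.2, 0.3, -0.5]
grip_width: 0.0937
grip_force: 0.0
time_s: 2.2
ee_pos: [0.4436, 0.1396, 0.1016]
eef_rot: [3.141, 0.001, 3.044]
force: [-0.4, 0.4, 1.4]
grip_width: 0.0937
grip_force: 0.0
t 2.2 at [0.4436 0.1396 0.1016] rot [3.1412e+00 1.1000e-03 3.0437e+00] turn [ 0.002  0.006 -0.001] shift units (after turn) [ 1.000e-03 -1.080e-01  3.286e+00] F [-0.37  0.44  1.39] M [0.097 0.    0.003] w 0.0937 gf 0.0
```

View pics/w1.png

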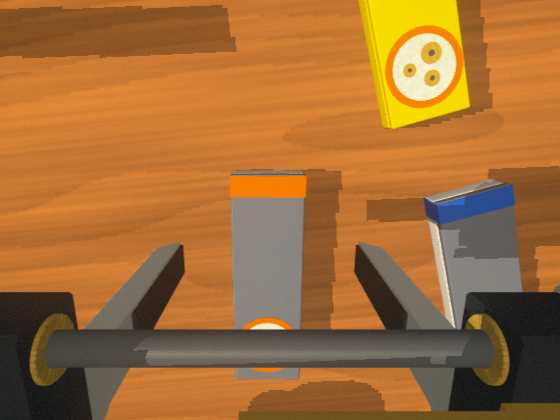

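The wrist view shows the dish square between the open fingers: centre column about 268, fingers at 173 and 368, band at the top. I'll descend and grip.

```bash
python3 -m inch '1 0 -0.1 0.8 0 0 0; 1 0 0 0.8 0 0 0; 1 0 0 0.8 0 0 0; 1 0 0 0.5 0 0 0; 1 0 0 0.3 0 0 0; 1 0 0 0 0 0 0; 1 0 0 0 0 0 0' 60; python3 -m inch '-1 0 0 0 0 0 0; -1 0 0 0 0 0 0; -1 0 0 0 0 0 0; -1 0 0 0 0 0 0; -1 0 0 0 0 0 0; -1 0 0 0 0 0 0; -1 0 0 0 0 0 0; -1 0 0 0 0 0 0'
python3 -c "
from h import *
to([.4433,.1364,.10],174.4)"
```

```text
time_s: 3.12
ee_pos: [0.4434, 0.1364, 0.0051]
eef_rot: [3.141, 0.001, 3.043]
force: [0.7, -0.6, 0.6]
grip_width: 0.0943
grip_force: 0.0
time_s: 4.12
ee_pos: [0.443, 0.1363, 0.0045]
eef_rot: [3.141, 0.0, 3.043]
force: [-0.5, 1.2, 1.4]
grip_width: 0.0556
grip_force: 60.0
t 4.125 at [0.443  0.1363 0.0045] rot [3.1415 0.     3.0431] turn [ 0.001  0.    -0.004] shift units (after turn) [-0.009  0.004 -3.184] F [-0.48  1.23  1.39] M [ 0.36   0.105 -0.005] w 0.0556 gf 60.0
```

```bash
python3 -m inch '-1 0 0 -0.2 0 0 0; -1 0 0 -0.5 0 0 0; -1 0 0 -0.7 0 0 0; -1 0 0 -0.8 0 0 0; -1 0 0 -0.8 0 0 0; -1 0 0 -0.5 0 0 0; -1 0 0 -0.3 0 0 0; -1 0 0 0 0 0 0; -1 0 0 0 0 0 0; -1 0 0 0 0 0 0'
cat >> h.py <<'E'
def dish(n,lo,hi,show=True):
    """plane fit and rect of dish top in height band, near TCP"""
    c=camera(n);W=cloud(c);o=ctrl.get_obs();e=o["ee_pos"]
    h=cv2.cvtColor(c["img"],cv2.COLOR_BGR2HSV)
    m=(W[...,2]>lo)&(W[...,2]<hi)&(W[...,0]>e[0]-.06)&(W[...,0]<e[0]+.17)&(abs(W[...,1]-e[1])<.07)
    ring=m&(h[...,1]>110)&(h[...,0]<22)&(h[...,2]>120)
    for i,(N) in enumerate([1]):
        N,l,s,ce=cv2.connectedComponentsWithStats(ring.astype(np.uint8))
        for i in range(1,N):
            if s[i,4]>7: print(" orange",s[i].tolist(),W[l==i].mean(0).round(4))
    m=cv2.morphologyEx(m.astype(np.uint8),cv2.MORPH_OPEN,np.ones((3,3)))>0
    p=W[m&(W[...,0]>e[0]+.03)]
    A=np.c_[p[:,:2]-e[:2],np.ones(len(p))];k=np.linalg.lstsq(A,p[:,2],rcond=None)[0]
    r=cv2.minAreaRect(p[:,:2].astype(np.float32))
    print(n,len(p),"slope xy",k[:2].round(3),"z at tcp",k[2].round(4),"rect",np.round(r[0],4),np.round(r[1],3),round(r[2],2),"xmax",p[:,0].max().round(4))
E
python3 - <<'E'
from h import *
to([.5155,-.1088,.12],174.4)
for n in("top","scene"): dish(n,.11,.16)
E
```

```text
time_s: 5.38
ee_pos: [0.4427, 0.1361, 0.1179]
eef_rot: [-3.141, -0.001, 3.043]
force: [0.8, -0.1, -3.4]
grip_width: 0.0554
grip_force: 60.0
t 5.375 at [0.4427 0.1361 0.1179] rot [-3.1412e+00 -1.1000e-03  3.0431e+00] turn [-0.002 -0.007 -0.004] shift units (after turn) [-3.211 -7.889 -0.072] F [ 0.83 -0.07 -3.42] M [ 0.     0.171 -0.012] w 0.0554 gf 60.0
 orange [215, 193, 22, 21, 86] [0.5527 0.127  0.1382]
top 813 slope xy [0.014 0.048] z at tcp 0.1367 rect [0.5357 0.1267] [0.057 0.103] 85.11 xmax 0.5874
 orange [338, 192, 19, 11, 108] [0.4191 0.1318 0.1375]
 orange [316, 229, 26, 19, 147] [0.5538 0.1258 0.1363]
 orange [331, 235, 4, 3, 10] [0.546  0.1324 0.1372]
scene 1002 slope xy [-0.043 -0.032] z at tcp 0.1394 rect [0.5312 0.1262] [0.057 0.12 ] 85.28 xmax 0.5923
```

```bash
python3 -m inch '-1 -0.12 -0.3 0 0 0 0; -1 -0.28 -0.7 0 0 0 0; -1 -0.4 -1 0 0 0 0; -1 -0.4 -1 0 0 0 0; -1 -0.4 -1 0 0 0 0; -1 -0.4 -1 0 0 0 0; -1 -0.4 -1 0 0 0 0; -1 -0.4 -1 0 0 0 0; -1 -0.26 -0.6 0 0 0 0; -1 -0.12 -0.32 0 0 0 0' && python3 -m inch '-1 0 0 0 0 0 0; -1 0 0 0 0 0 0; -1 0 0 0 0 0 0; -1 0 0 0 0 0 0'
python3 - <<'E'
from h import *
to([.515,-.1097,.14],174.4)
for n in("top","scene"): dish(n,.11,.16)
c=camera("scene");cv2.imwrite("pics/s2.png",cv2.resize(c["img"][120:320,110:370],None,fx=3,fy=3))
h=cv2.cvtColor(c["img"],cv2.COLOR_BGR2HSV);W=cloud(c)
m=(W[...,2]>.16)&(W[...,2]<.225)&(W[...,0]>.57)&(W[...,0]<.68)&(abs(W[...,1]+.12)<.05)
p=W[m];print(len(p),np.percentile(p[:,2],[2,10,50,90]).round(4))
E
```

```text
time_s: 6.72
ee_pos: [0.5146, -0.1105, 0.1183]
eef_rot: [3.142, -0.0, 3.042]
force: [-0.3, 0.3, -2.9]
grip_width: 0.0557
grip_force: 60.0
time_s: 7.22
ee_pos: [0.5146, -0.1092, 0.1185]
eef_rot: [-3.142, 0.0, 3.044]
force: [-1.0, 0.9, -2.0]
grip_width: 0.0553
grip_force: 60.0
t 7.225 at [ 0.5146 -0.1092  0.1185] rot [-3.1416e+00  1.0000e-04  3.0436e+00] turn [-0.     0.001 -0.001] shift units (after turn) [-0.016 -0.015 -0.715] F [-0.99  0.91 -1.97] M [ 0.059  0.115 -0.019] w 0.0553 gf 60.0
 orange [313, 177, 9, 6, 10] [ 0.6055 -0.106   0.1389]
 orange [308, 226, 23, 5, 61] [ 0.483  -0.1035  0.1376]
top 138 slope xy [-0.007  0.025] z at tcp 0.1388 rect [ 0.5955 -0.1168] [0.06 0.02] 68.66 xmax 0.6143
 orange [242, 187, 9, 6, 29] [ 0.494  -0.1272  0.1382]
 orange [219, 223, 21, 17, 86] [ 0.6289 -0.108   0.1378]
scene 653 slope xy [-0.047 -0.172] z at tcp 0.1399 rect [ 0.6025 -0.112 ] [0.044 0.119] 84.9 xmax 0.6631
67 [0.1882 0.1899 0.1979 0.2238]
```

View pics/s2.png

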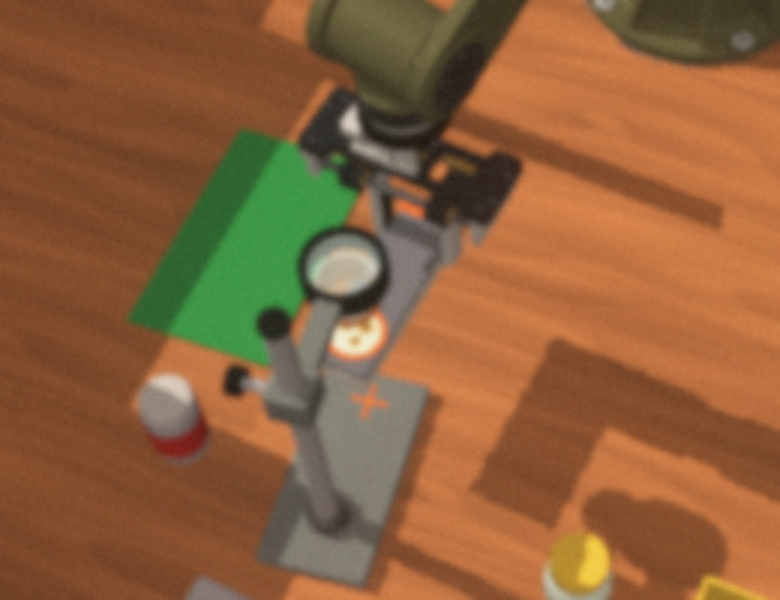

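The crop shows the ringed end under the head, clear of it, and the gripper clear too. I'll raise it to just under the lowest possible rim, then feel upward in small steps.

```bash
python3 -m inch '-1 0 0 -0.2 0 0 0; -1 0 0 -0.3 0 0 0; -1 0 0 -0.3 0 0 0; -1 0 0 -0.1 0 0 0; -1 0 0 0 0 0 0; -1 0 0 0 0 0 0; -1 0 0 0 0 0 0' | grep -E "pos"
cat > f.py <<'E'
from h import *
F=[];M=[]
for i in range(6):
    camera("wrist"); o=ctrl.get_obs();F.append(o["force"]);M.append(o["moment"])
print(o["time_s"],"z",o["ee_pos"].round(4),"rot",o["eef_rot"].round(3),"F",np.mean(F,0).round(2),"sd",np.std(F,0).round(2),"M",np.mean(M,0).round(3),"sd",np.std(M,0).round(3))
E
python3 f.py
python3 -m inch '-1 0 0 -0.1 0 0 0; -1 0 0 -0.1 0 0 0; -1 0 0 0 0 0 0; -1 0 0 0 0 0 0' | grep pos; python3 f.py
```

```text
ee_pos: [0.5145, -0.1096, 0.1452]
8.55 z [ 0.5146 -0.1096  0.1454] rot [ 3.142 -0.     3.043] F [ 0.03  0.25 -3.01] sd [0.57 0.37 0.6 ] M [ 0.038  0.169 -0.001] sd [0.046 0.03  0.028]
ee_pos: [0.5146, -0.1096, 0.1514]
9.35 z [ 0.5146 -0.1096  0.1514] rot [-3.142 -0.     3.043] F [ 0.15  0.07 -2.77] sd [0.63 0.46 0.4 ] M [0.029 0.166 0.011] sd [0.022 0.021 0.043]
```

```bash
python3 -m inch '-1 0 0 -0.1 0 0 0; -1 0 0 -0.1 0 0 0; -1 0 0 0 0 0 0; -1 0 0 0 0 0 0' | grep pos; python3 f.py
python3 -m inch '-1 0 0 -0.1 0 0 0; -1 0 0 0 0 0 0; -1 0 0 0 0 0 0' | grep pos; python3 f.py
python3 -m inch '-1 0 0 -0.1 0 0 0; -1 0 0 0 0 0 0; -1 0 0 0 0 0 0' | grep pos; python3 f.py
```

```text
ee_pos: [0.5146, -0.1096, 0.1575]
10.15 z [ 0.5146 -0.1096  0.1574] rot [ 3.142 -0.     3.043] F [ 0.05  0.04 -2.87] sd [0.6  0.41 0.51] M [0.009 0.168 0.004] sd [0.024 0.022 0.023]
ee_pos: [0.5146, -0.1096, 0.1605]
10.825 z [ 0.5146 -0.1096  0.1604] rot [-3.142 -0.     3.043] F [ 0.07 -0.18 -3.07] sd [0.58 0.3  0.52] M [ 0.     0.156 -0.02 ] sd [0.035 0.024 0.022]
ee_pos: [0.5146, -0.1096, 0.1635]
11.5 z [ 0.5146 -0.1096  0.1634] rot [ 3.142 -0.     3.043] F [ 0.21  0.24 -3.2 ] sd [0.7  0.54 0.57] M [0.017 0.173 0.002] sd [0.028 0.036 0.027]
```

Dish top is now about 0.183, with no contact yet. I'll go on in 3 mm steps.

```bash
python3 -m inch '-1 0 0 -0.1 0 0 0; -1 0 0 0 0 0 0; -1 0 0 0 0 0 0' | grep pos; python3 f.py
python3 -m inch '-1 0 0 -0.1 0 0 0; -1 0 0 0 0 0 0; -1 0 0 0 0 0 0' | grep pos; python3 f.py
```

```text
ee_pos: [0.5146, -0.1096, 0.1665]
12.175 z [ 0.5146 -0.1096  0.1664] rot [-3.142 -0.     3.043] F [ 0.04  0.03 -2.74] sd [0.64 0.27 0.54] M [ 0.031  0.16  -0.007] sd [0.018 0.017 0.038]
ee_pos: [0.5145, -0.1096, 0.1694]
12.85 z [ 0.5146 -0.1096  0.1694] rot [ 3.142 -0.     3.043] F [-0.07 -0.01 -4.25] sd [0.27 0.47 0.25] M [ 0.039  0.286 -0.011] sd [0.018 0.033 0.017]
```

```bash
python3 -m inch '-1 0 0 -0.1 0 0 0; -1 0 0 0 0 0 0; -1 0 0 0 0 0 0' | grep pos; python3 f.py
python3 -m inch '-1 0 0 -0.1 0 0 0; -1 0 0 0 0 0 0; -1 0 0 0 0 0 0' | grep pos; python3 f.py
```

```text
ee_pos: [0.5145, -0.1096, 0.1723]
13.525 z [ 0.5145 -0.1096  0.1724] rot [-3.142 -0.     3.043] F [-0.79  0.14 -5.86] sd [0.26 0.33 0.24] M [0.074 0.503 0.015] sd [0.015 0.033 0.018]
ee_pos: [0.5145, -0.1096, 0.1754]
14.2 z [ 0.5145 -0.1096  0.1754] rot [ 3.142 -0.     3.043] F [-0.86  0.33 -5.93] sd [0.39 0.64 0.61] M [ 0.071  0.63  -0.012] sd [0.014 0.063 0.021]
```

Moment says about 4.2 N, which is roughly 6–7 mm of sleeve travel, near half. I'll hold still here.

```bash
python3 -m inch '-1 0 0 0 0 0 0; -1 0 0 0 0 0 0; -1 0 0 0 0 0 0; -1 0 0 0 0 0 0; -1 0 0 0 0 0 0; -1 0 0 0 0 0 0; -1 0 0 0 0 0 0; -1 0 0 0 0 0 0; -1 0 0 0 0 0 0; -1 0 0 0 0 0 0' | grep pos; python3 f.py
python3 - <<'E'
from h import *
for n in ("top","scene"):dish(n,.17,.215)
c=camera("scene");cv2.imwrite("pics/s3.png",cv2.resize(c["img"][160:260,160:280],None,fx=5,fy=5,interpolation=cv2.INTER_CUBIC))
E
python3 f.py
```

```text
ee_pos: [0.5146, -0.1096, 0.1754]
15.75 z [ 0.5146 -0.1096  0.1754] rot [-3.142 -0.     3.043] F [-2.1  -0.16 -6.63] sd [0.67 0.08 0.46] M [0.107 0.85  0.009] sd [0.051 0.019 0.026]
 orange [309, 225, 24, 6, 75] [ 0.4831 -0.1034  0.1935]
top 26 slope xy [-0.178  0.056] z at tcp 0.2094 rect [ 0.59   -0.1393] [0.013 0.011] 89.25 xmax 0.5953
 orange [241, 173, 9, 7, 38] [ 0.4924 -0.1275  0.1957]
 orange [224, 224, 10, 5, 25] [ 0.6436 -0.1046  0.1947]
scene 485 slope xy [-0.034 -0.131] z at tcp 0.1939 rect [ 0.6021 -0.1184] [0.057 0.12 ] 84.96 xmax 0.6636
16.2 z [ 0.5146 -0.1096  0.1754] rot [-3.142 -0.     3.043] F [-2.31  0.31 -6.61] sd [0.22 0.06 0.49] M [ 0.096  0.849 -0.01 ] sd [0.029 0.038 0.028]
```

View pics/s3.png

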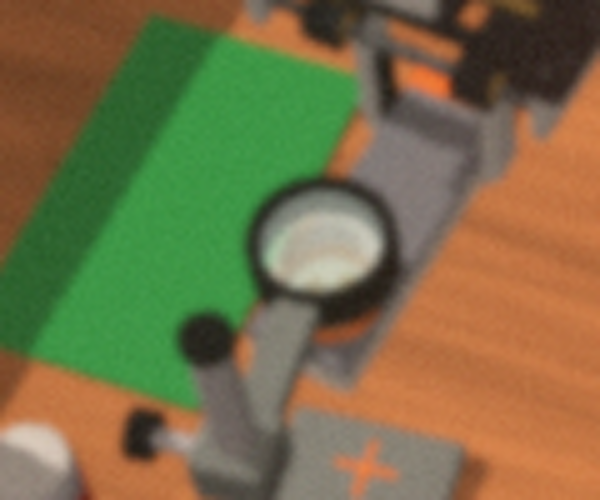

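The picture shows the head seated over the ringed end with the dish level. The fit puts its lid at about 0.195, against a rim-at-rest height of about 0.188, so roughly 7 mm of push. It's been steady for over two seconds. I'll hold a little longer, then lower it slowly.

```bash
python3 -m inch '-1 0 0 0 0 0 0; -1 0 0 0 0 0 0; -1 0 0 0 0 0 0; -1 0 0 0.1 0 0 0; -1 0 0 0.2 0 0 0; -1 0 0 0.3 0 0 0; -1 0 0 0.4 0 0 0; -1 0 0 0.4 0 0 0; -1 0 0 0.4 0 0 0; -1 0 0 0.1 0 0 0' | grep pos; python3 f.py; python3 -c "
from h import *
to([.443,-.299,.06],174.4);dish('scene',.11,.16)"
```

```text
ee_pos: [0.5143, -0.1095, 0.1174]
17.75 z [ 0.5148 -0.1097  0.1189] rot [-3.141e+00  1.000e-03  3.043e+00] F [ 0.14  0.49 -3.27] sd [0.26 0.35 0.77] M [0.027 0.155 0.011] sd [0.032 0.028 0.025]
t 17.75 at [ 0.5148 -0.1097  0.1189] rot [-3.1415e+00  8.0000e-04  3.0431e+00] turn [-0.001  0.004 -0.005] shift units (after turn) [ 1.766 -6.515  1.963] F [-0.16  0.45 -1.6 ] M [0.055 0.15  0.   ] w 0.0553 gf 60.0
 orange [242, 187, 9, 6, 30] [ 0.4942 -0.1279  0.1385]
 orange [219, 223, 20, 17, 80] [ 0.6298 -0.1087  0.138 ]
scene 650 slope xy [-0.049 -0.175] z at tcp 0.1405 rect [ 0.6026 -0.1118] [0.045 0.119] 84.35 xmax 0.6634
```

```bash
python3 -m inch '-1 0.1 -0.3 0 0 0 0; -1 0.2 -0.6 0 0 0 0; -1 0.25 -0.9 0 0 0 0; -1 0.25 -0.9 0 0 0 0; -1 0.25 -0.9 0 0 0 0; -1 0.25 -0.9 0.2 0 0 0; -1 0.2 -0.9 0.4 0 0 0; -1 0.17 -0.7 0.5 0 0 0; -1 0.1 -0.4 0.5 0 0 0; -1 0 0 0.3 0 0 0' | grep pos;  python3 -m inch '-1 0 0 0 0 0 0; -1 0 0 0 0 0 0; -1 0 0 0 0 0 0' | grep pos; python3 -c "
from h import *
to([.443,-.299,.0085],174.4);dish('top',.06,.1)"
```

```text
ee_pos: [0.4419, -0.299, 0.0605]
ee_pos: [0.443, -0.2982, 0.062]
t 19.425 at [ 0.443  -0.2982  0.062 ] rot [-3.1411e+00  8.0000e-04  3.0438e+00] turn [-0.003  0.005 -0.   ] shift units (after turn) [-0.002 -0.025  1.783] F [ 0.09 -0.16 -1.46] M [0.02  0.093 0.02 ] w 0.0555 gf 60.0
 orange [382, 192, 21, 19, 70] [ 0.5512 -0.3074  0.0821]
top 828 slope xy [-0.009 -0.065] z at tcp 0.0815 rect [ 0.5333 -0.307 ] [0.057 0.107] 84.93 xmax 0.5883
```

```bash
python3 -m inch '-1 0 0 0.3 0 0 0; -1 0 0 0.5 0 0 0; -1 0 0 0.4 0 0 0; -1 0 0 0.25 0 0 0; -1 0 0 0.1 0 0 0; -1 0 0 0.1 0 0 0; -1 0 0 0 0 0 0; -1 0 0 0 0 0 0'; python3 f.py; python3 -m inch '-1 0 0 0.05 0 0 0; -1 0 0 0 0 0 0; -1 0 0 0 0 0 0'|grep pos; python3 f.py
```

```text
time_s: 20.48
ee_pos: [0.4427, -0.2985, 0.0122]
eef_rot: [-3.141, 0.0, 3.043]
force: [-0.2, 0.4, -2.9]
grip_width: 0.0556
grip_force: 60.0
20.775 z [ 0.4426 -0.2985  0.012 ] rot [-3.141  0.     3.043] F [-0.1  -0.23 -2.58] sd [0.34 0.26 0.38] M [0.053 0.158 0.013] sd [0.025 0.028 0.02 ]
ee_pos: [0.4425, -0.2984, 0.0104]
21.45 z [ 0.4426 -0.2984  0.0105] rot [-3.142  0.     3.043] F [ 0.13 -0.03 -2.83] sd [0.54 0.52 0.32] M [ 0.03   0.176 -0.009] sd [0.042 0.033 0.036]
```

```bash
python3 -m inch '-1 0 0 0.05 0 0 0; -1 0 0 0 0 0 0; -1 0 0 0 0 0 0'|grep pos; python3 f.py;  python3 -m inch '-1 0 0 0.05 0 0 0; -1 0 0 0 0 0 0; -1 0 0 0 0 0 0'|grep pos; python3 f.py
```

```text
ee_pos: [0.4426, -0.2984, 0.0089]
22.125 z [ 0.4426 -0.2985  0.009 ] rot [-3.142  0.     3.043] F [ 0.29 -0.17 -3.02] sd [0.34 0.47 0.98] M [ 0.025  0.153 -0.008] sd [0.018 0.019 0.023]
ee_pos: [0.4426, -0.2985, 0.0075]
22.8 z [ 0.4427 -0.2985  0.0075] rot [-3.141  0.     3.043] F [-0.08 -0.5  -0.51] sd [0.46 0.77 0.34] M [ 0.005 -0.018  0.016] sd [0.025 0.037 0.029]
```

The weight has gone onto the mat, so contact is made. I'll open, wait and retreat straight up.

```bash
python3 -m inch '0.4 0 0 0 0 0 0; 0.7 0 0 0 0 0 0; 1 0 0 0 0 0 0; 1 0 0 0 0 0 0; 1 0 0 0 0 0 0; 1 0 0 0 0 0 0; 1 0 0 -0.2 0 0 0; 1 0 0 -0.5 0 0 0; 1 0 0 -1 0 0 0; 1 0 0 -1 0 0 0' | grep -E "pos|width"; python3 -m inch '1 0 0 -1 0 0 0; 1 0 0 -1 0 0 0; 1 0 0 -1 0 0 0; 1 0 0 0 0 0 0; 1 0 0 0 0 0 0'
python3 - <<'E'
from h import *
for n in("top","scene"): dish(n,.018,.036)
c=camera("scene");cv2.imwrite("pics/s4.png",c["img"])
E
```

```text
ee_pos: [0.4426, -0.2985, 0.0904]
grip_width: 0.094
time_s: 24.68
ee_pos: [0.4423, -0.2982, 0.1782]
eef_rot: [3.141, -0.0, 3.043]
force: [-0.9, -0.4, -0.2]
grip_width: 0.094
grip_force: 0.0
 orange [383, 194, 11, 3, 11] [ 0.5756 -0.3104  0.0279]
 orange [378, 197, 4, 11, 17] [ 0.5551 -0.2844  0.0273]
 orange [381, 198, 17, 15, 30] [ 0.5393 -0.3189  0.0278]
top 720 slope xy [ 0.007 -0.003] z at tcp 0.027 rect [ 0.5356 -0.3075] [0.058 0.103] 84.69 xmax 0.5867
 orange [198, 171, 19, 11, 99] [ 0.4192 -0.2965  0.0267]
 orange [173, 201, 20, 17, 98] [ 0.5538 -0.3084  0.0269]
scene 686 slope xy [-0.    -0.007] z at tcp 0.0265 rect [ 0.5299 -0.3082] [0.059 0.12 ] 84.05 xmax 0.5923
```

View pics/s4.png

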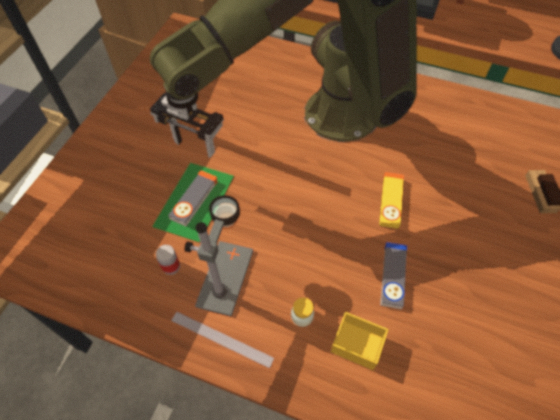

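The dish lies flat on the mat at about (194,198), the gripper is clear above it, and the bystanders haven't moved. Handing in.

```bash
python3 -c "
from station import ticket
print(ticket.hand_in())"
```

```text
the job is handed in; nothing more can be done
None
```

The job is handed in, with no verdict returned: the dish was held level under the magnifier for over two seconds with the sleeve up about 7 mm (estimated from touch force and lid height), then set down flat on the green mat and released at about 25 s, with the bystanders where they were.

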